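# Index the tube carousel to the reader and take a reading

### The arm

A 6-joint arm with a two-finger parallel gripper is mounted at the origin on a cart in front of the work surface, level with it; the furniture and walls round the work are solid. World frame = base frame: x ahead of the robot, y to its left, z up, the work surface at z = 0. Lengths are in m, angles in degrees, forces in N, time in s.
With the tool pointing down it reaches from about 0.4 to 0.825 m from the base axis. Payload 7 kg.
Tool frame: the origin (TCP) lies at the very end of the fingers, on their centre line; the grasp point (between the pads) lies 19 mm behind it; x points along the fingers, z is the direction in which the jaws open and shut, and the axes are right-handed (so a half turn about x gives the same grasp; the last joint's range is limited). The gripper opens to 88 mm and grips with 3 to 60 N. Pads are 19 mm wide; open, the fingers measure 130 mm over their backs; the gripper's body (78 mm by 193 mm) begins 47 mm behind the grasp point.
Start: joints at [-48.982, 20.546, 0.682, 0, -70.136, -16.507], TCP at [0.28, -0.614, 0.227] pointing down, gripper open.
Joint ranges: [-176.03, 176.03], [-82.01, 121.73], [-58.28, 71.71], [-173.87, 95.51], [-174.79, -0.11], [-173.66, 173.66]. Speed limits (degrees/s): [136.94, 136.94, 172.46, 180, 180, 180].

### API

Orientations are given as [roll, pitch, yaw] about the fixed x, y, z axes, in that order (R = Rz(yaw) Ry(pitch) Rx(roll)).
In Python, from plant import * gives the robot as it stands.
- The arm moves only by the tool arm_command, never from a script. Its argument "commands" is one flat list of numbers, 5 for each row, row after row: the shift along the tool's x, y, z in mm, then the turn about the tool's x in degrees, then the opening in per cent of the stroke, from 0 (shut) to 100 (fully open). A call has 1 to 5 rows; each row shifts and turns the pose as measured when the row begins, along the tool's axes as they then stand; what a row does not reach is not made up. A row lasts 1/8 s, in which the tool goes at most 62.5 mm and 10.7 degrees, less where a joint would pass 70% of its speed; a pose out of reach is approached as far as the arm can. A call is refused whole if a number of a shift passes 62.5 or a number of a turn 10.7, either way. A call with a gripper value outside its range is refused whole. The fingers move at their own pace and stop on an object; the grip force is fixed at half the most. Time passes only in rows, so rows that do not move let the fingers close. It gives the time, the measured TCP pose, the force and the opening at its end, in the units of the state.
- get_obs(): the state, without advancing time (a new reading comes with each control period).
- snapshot(name): name is "scene" or "top" or "wrist"; returns a dict with "frame" (480x640x3 uint8, blue, green, red), "fov_y" (degrees; the focal length in pixels is half the picture's height over the tangent of half this angle, whatever the lens; pixels are square), "cx", "cy" (the principal point, pixels), "dist" ([k1, k2, p1, p2, k3] as OpenCV has them; the pictures are not rectified), "world_to_cam" (4x4, takes a point from world to camera coordinates). Camera axes: x right, y up, looking along -z (the intrinsics and any distortion apply to the point x, -y, -z); pixel columns grow to the right and rows downward; lengths in m; the calibration is good to about 2 mm. A picture is of the moment at which its call begins. There is no depth.
- close_job(): hands the job in, once; it reports no verdict.
The state is a dict: "clock": time; "joint_pos": joint angles; "qvel": joint speeds; "tau": joint torques, N m; "tool_pos": TCP position; "orientation": TCP orientation; "force": force on the tool from outside, world axes, zero at the start; "moment": the same for the moment, N m; "opening": finger opening in m.
Only numpy, scipy, OpenCV 4.12 (cv2) and the standard library are available. Lean on these libraries where they do the work, as an engineer would, in place of code of your own. Each camera call takes 0.05 s, during which the arm holds its last target. There are 200 camera calls.

### The job

Turn the tube carousel by its black centre handle until the tube with the purple cap has come round to the white reader and the carousel has clicked into place there; then press the orange button on the reader fully down to take the reading, and let go. Leave all three tubes standing in their sockets, and do not disturb the dish and the tape lying nearby.

Things in the scene. Friction and masses are not known exactly. Their poses are not given: they have to be found in the camera images.
- carousel: Fixed tube carousel: round grey base 192 mm across under a blue turntable (198 mm across, top 38 mm above the worktop), with a white reader fixed at one side. Origin on the worktop, on the turntable's axis; x points from the axis to the reader, z up. Its place and yaw (within 0.5 rad of world x) vary.
- turntable_deck (a point): Centre of the turntable's top. Six grey sockets stand on it 60 degrees apart, 75 mm from the axis, rims 98 mm above the worktop; at rest one is always before the reader. At the start one tube stands at the reader and one in the socket on each side of it, the purple-capped one 60 degrees to one side or the other; cap tops at 156 mm.
- turntable (a joint): Turntable angle in rad, counter-clockwise from above, 0 at the start; it turns both ways past a full turn (to 6.6 rad). A detent holds it at every 60 degrees (1.047 rad): about 0.2 N m is needed to leave a station, and once more than half-way to the next it pulls itself in there.
- handle_grip (a point): Grip point of the black paddle handle, on the turntable's axis, 195 mm above the worktop. The upright paddle is 60 mm long, 14 mm thick, from 165 to 215 mm above the worktop, on a round post 24 mm thick. The point's x axis runs along the paddle, y across its thickness; it turns with the turntable; at joint value 0 x points to the reader.
- reader_top (a point): Centre of the top of the white box-shaped reader, 116 mm above the worktop, 143 mm from the turntable's axis. The box measures 68 mm (away from the axis) x 94 mm, and has a black window towards the tubes.
- tube_purple_mid (a point): Middle of the purple-capped tube (33 mm across the cap, 114 mm tall, about 40 g), loose in its socket with 2 mm play, its middle 99 mm above the worktop. Its own y axis runs from the tip to the cap, upward.
- tube_green_a_mid (a point): Middle of a green-capped tube of the same size, upright in another socket; y axis from tip to cap.
- tube_green_b_mid (a point): Middle of the other green-capped tube of the same size, at the start before the reader; y axis from tip to cap.
- read_point (a point): Fixed point before the reader's window, 75 mm from the turntable's axis towards the reader and 99 mm above the worktop: where the middle of a tube stands when its station is at the reader.
- read_button_top (a point): Centre of the top of the orange push button (34 mm across, in a black collar 50 mm across) on top of the reader, 138 mm above the worktop, 148 mm from the turntable's axis; pressed straight down.
- read_button (a joint): Travel of the button in m: 0 up, 0.006 fully down; it takes about 4 N to push home, a reading counts from 0.004, and it springs back.
- petri: Loose petri dish, 90 mm across, 12 mm high, a bystander to the right of the carousel; origin under its centre.
- tape: Loose roll of green tape lying flat, 83 mm across, 18 mm high, a bystander to the left of the carousel; origin under its centre.

How it is judged:
By the outcome, as a careful person would: the job done as asked, in the order asked, and still so for the second after the job is handed in, with the robot touching nothing.
It also fails if it takes over 38 s, if anything falls off the work surface, if the arm or the gripper's body presses on something with over 40 N, if the wrist force passes 120 N, or if a joint passes its speed limit or range.

## Working session

There is one attempt and no reset: what is moved stays moved. The work goes in short steps, Python scripts to look and compute and a tool call to move; the robot and the scene stay as the last step left them, time stands still between calls to the robot, and variables do not carry over. Pictures are saved under pics/ and viewed, about 8 in all and at most 12, crops included, and the job is handed in when it is done.

Besides the shell and the picture viewer there is one more tool, called after "Emit:" as name(argument=value, ...) on one line, values as JSON. arm_command: Moves the arm, as the interface text tells. Its arguments: {"type":"object","properties":{"commands":{"type":"array"}},"required":["commands"]}

```bash
mkdir -p pics; python3 - <<'E'
from plant import *
import cv2,pickle
o=get_obs(); print({k:o[k] for k in('clock','tool_pos','orientation','opening','force')})
for n in('top','scene'):
    s=snapshot(n); pickle.dump(s,open(n+'.pkl','wb')); cv2.imwrite(f'pics/{n}0.png',s['frame']); print(n,s['fov_y'],s['cx'],s['cy'],s['dist'],s['world_to_cam'])
E
```

```text
{'clock': 0.0, 'tool_pos': array([ 0.27976867, -0.61374777,  0.22561924]), 'orientation': array([  6.59844719,  89.90294491, 121.10212975]), 'opening': 0.08764454747008132, 'force': array([0.30204014, 0.13723903, 0.19722562])}
top 43.161004606702235 334.0527601911054 246.857493904446 [0.07199801 0.         0.         0.         0.        ] [[-0.02096309 -0.99970194  0.012513   -0.02741281]
 [ 0.99614355 -0.01981866  0.08547076 -0.54247619]
 [-0.0851973   0.01425648  0.9962621  -1.50353898]
 [ 0.          0.          0.          1.        ]]
scene 52.46109673427753 327.1702692077401 236.65626613684356 [-0.11752145  0.          0.          0.          0.        ] [[-0.78121528 -0.62425551  0.00278259  0.39901966]
 [ 0.3579282  -0.44426306  0.82129029 -0.32415493]
 [-0.51145878  0.64260049  0.57050375 -0.811817  ]
 [ 0.          0.          0.          1.        ]]
```

View pics/top0.png

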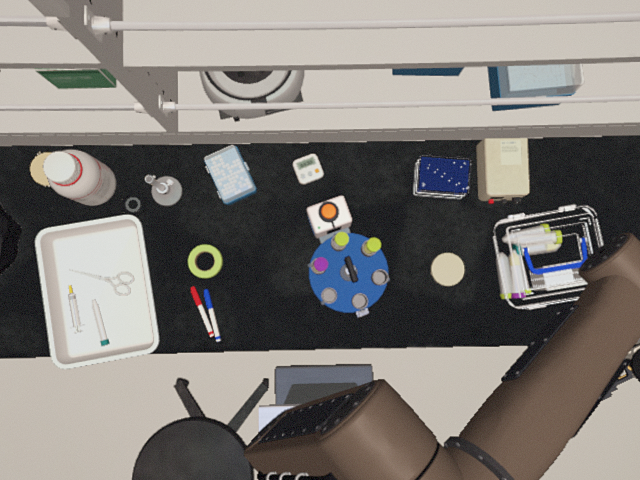

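View pics/scene0.png

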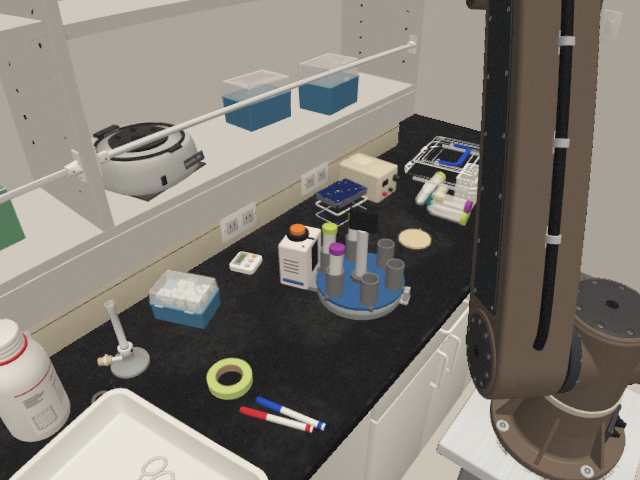

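The top view shows the reader and its orange button at (329,212), the turntable at about (348,272), and the handle at (350,268). The purple cap is at (320,265) and the green caps are at (341,240) and (373,245). Purple is counter-clockwise of the reader, so the turn is clockwise by 60°.

```bash
cat > h.py <<'E'
import numpy as np,cv2
def K(s):
    f=240/np.tan(np.radians(s['fov_y']/2)); return np.array([[f,0,s['cx']],[0,f,s['cy']],[0,0,1.]])
def ray(s,uv,z):
    n=cv2.undistortPoints(np.array([[uv]],float),K(s),np.array(s['dist']))[0,0]
    W=np.array(s['world_to_cam']); R,t=W[:3,:3],W[:3,3]
    c=-R.T@t; d=R.T@np.array([n[0],-n[1],-1.]); return c+d*(z-c[2])/d[2]
def proj(s,p):
    W=np.array(s['world_to_cam']); q=W[:3,:3]@np.asarray(p,float)+W[:3,3]
    return cv2.projectPoints(np.array([[q[0],-q[1],-q[2]]]),np.zeros(3),np.zeros(3),K(s),np.array(s['dist']))[0].ravel()
def blobs(s,lo,hi,box,amin=15):
    x0,y0,x1,y1=box; h=cv2.cvtColor(s['frame'],cv2.COLOR_BGR2HSV)
    m=np.zeros(h.shape[:2],np.uint8); m[y0:y1,x0:x1]=cv2.inRange(h,lo,hi)[y0:y1,x0:x1]
    n,l,st,c=cv2.connectedComponentsWithStats(m)
    return [(c[i],st[i,4],m*(l==i)) for i in range(1,n) if st[i,4]>=amin]
E
python3 - <<'E'
from h import *; import pickle
s=pickle.load(open('top.pkl','rb')); box=(295,190,400,325)
for nm,lo,hi,z in(('orange',(5,150,120),(18,255,255),.138),('purple',(135,80,60),(165,255,255),.150),('green',(25,80,90),(45,255,255),.150),('blue',(100,100,60),(120,255,255),.038),('dark',(0,0,0),(180,255,45),.215)):
    for c,a,m in blobs(s,lo,hi,box):
        print(nm,c.round(1),a,ray(s,c,z).round(4))
        if nm=='blue' and a>500:
            hull=cv2.convexHull(cv2.findNonZero(m)); P=np.array([ray(s,p,.038)[:2] for p in hull[:,0].astype(float)])
            e,r=cv2.minEnclosingCircle(P.astype(np.float32)); print('disc',e,r)
im=s['frame'][190:325,290:420]; cv2.imwrite('pics/c1.png',cv2.resize(im,None,fx=5,fy=5,interpolation=cv2.INTER_CUBIC)[:600])
E
```

```text
orange [328.2 210.8] 178 [ 0.6168 -0.0249  0.138 ]
purple [320.6 263.7] 158 [ 0.4927 -0.0048  0.15  ]
green [341.2 238.4] 160 [ 0.5503 -0.0535  0.15  ]
green [372.4 244.9] 204 [ 0.5339 -0.1253  0.15  ]
blue [348.  273.5] 3360 [ 0.4734 -0.0714  0.038 ]
disc (0.4770853817462921, -0.07214279472827911) 0.10043440014123917
dark [352.1 254.9] 6594 [ 0.5068 -0.0751  0.215 ]
dark [333.4 230. ] 20 [ 0.5629 -0.0351  0.215 ]
dark [348.3 268.7] 32 [ 0.4768 -0.0661  0.215 ]
```

View pics/c1.png

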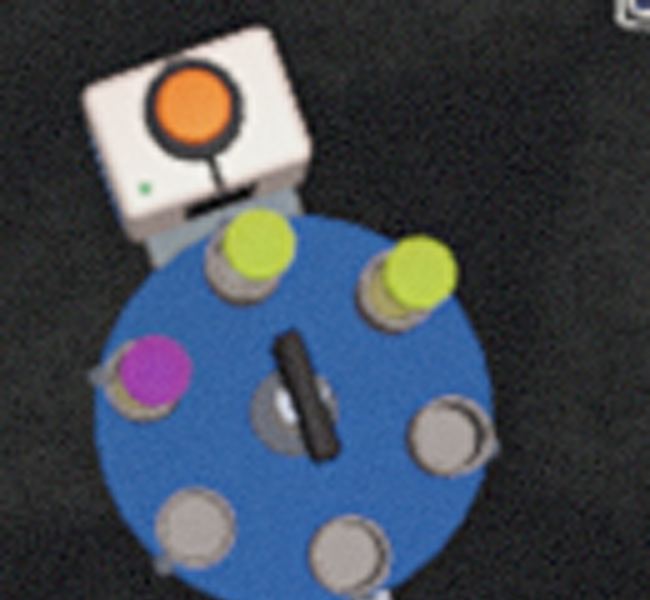

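```bash
cat > plan.py <<'E'
from plant import *
from h import *
from scipy.spatial.transform import Rotation as Ro
def rot(o): return Ro.from_euler('xyz',o['orientation'],degrees=True).as_matrix()
def state():
    o=get_obs(); R=rot(o); print('t',round(o['clock'],2),'tcp',o['tool_pos'].round(4),'xax',R[:,0].round(3),'zang',round(float(np.degrees(np.arctan2(R[1,2],R[0,2]))),1),'F',o['force'].round(1),'M',o['moment'].round(2),'open',round(o['opening'],4),'j',np.round(o['joint_pos'],0)); return o,R
def plan(p,zang=None,step=60,rows=5,tmax=10.5):
    """rows to TCP p with tool z at world yaw zang (mod 180), tool pointing down"""
    o,R=state(); P=o['tool_pos'].copy(); turn=0.
    if zang is not None:
        a=np.degrees(np.arctan2(R[1,2],R[0,2])); turn=-((zang-a+90)%180-90)  # +turn = clockwise
    print('dist',round(np.linalg.norm(p-P)*1000,1),'turn',round(turn,1))
    for i in range(rows):
        d=np.asarray(p)-P; L=np.linalg.norm(d); d*=min(1,step/1000/max(L,1e-9)); t=np.clip(turn,-tmax,tmax)
        print((R.T@d*1000).round(1).tolist(),round(float(t),1)); P=P+d; turn-=t
        R=R@Ro.from_euler('x',t,degrees=True).as_matrix()
E
python3 - <<'E'
from plan import *; import pickle
s=pickle.load(open('top.pkl','rb'))
a,b=ray(s,(347.4,256.6),.215),ray(s,(355,281.6),.215); print(a,b,(a+b)/2,np.linalg.norm(a-b),np.degrees(np.arctan2(*(a-b)[1::-1])))
W=s['world_to_cam'];print('cam',-W[:3,:3].T@W[:3,3])
t=pickle.load(open('scene.pkl','rb'))
for c,ar,m in blobs(t,(135,80,60),(165,255,255),(300,220,360,290)): print('scene purple',ray(t,c,.15),ar)
for c,ar,m in blobs(t,(5,150,120),(18,255,255),(270,210,330,260)): print('scene orange',ray(t,c,.135),ar)
plan(np.array([.40,-.45,.27]),108.6)
E
```

```text
[ 0.50335631 -0.06461745  0.215     ] [ 0.44819095 -0.07999575  0.215     ] [ 0.47577363 -0.0723066   0.215     ] 0.05726875051935193 15.576738297934932
cam [ 0.41171204 -0.01672062  1.54462778]
scene purple [ 0.48958161 -0.0037095   0.15      ] 186
scene orange [ 0.61352546 -0.02267983  0.135     ] 154
t 0.1 tcp [ 0.2798 -0.6138  0.2257] xax [-0.001  0.001 -1.   ] zang 114.5 F [ 0.1 -0.5 -0.5] M [-0.01  0.    0.01] open 0.0877 j [-49.  21.   1.  -0. -70. -17.]
dist 207.9 turn 5.9
[-12.7, -51.2, 28.6] 5.9
[-12.7, -47.9, 33.8] 0.0
[-12.7, -47.9, 33.8] 0.0
[-5.9, -22.3, 15.7] 0.0
[0.0, 0.0, 0.0] 0.0
```

Emit:
arm_command(commands=[-50,0,0,6,100,0,-48,34,0,100,0,-48,34,0,100,0,-48,34,0,100,0,-48,34,0,100])

```text
clock: 0.72
tool_pos: [0.4203, -0.4218, 0.2739]
orientation: [17.0, 89.6, 124.8]
force: [0.6, -0.2, -0.8]
opening: 0.0875
```

```bash
python3 -c "
from plan import *
plan(np.array([.4765,-.0725,.26]),108,step=55,rows=7)"
```

```text
t 0.72 tcp [ 0.4203 -0.4218  0.2739] xax [-0.004  0.006 -1.   ] zang 107.9 F [ 0.6 -0.2 -0.8] M [-0.12 -0.14 -0.04] open 0.0875 j [-26.  12.  -5.  -0. -73. -46.]
dist 354.0 turn -0.1
[2.4, -25.0, 48.9] -0.1
[2.4, -25.1, 48.9] 0.0
[2.4, -25.1, 48.9] 0.0
[2.4, -25.1, 48.9] 0.0
[2.4, -25.1, 48.9] 0.0
[2.4, -25.1, 48.9] 0.0
[1.1, -11.0, 21.4] 0.0
```

Emit:
arm_command(commands=[2,-25,50,0,100,2,-25,50,0,100,2,-25,50,0,100,2,-25,50,0,100,2,-25,50,0,100])

```text
clock: 1.35
tool_pos: [0.4635, -0.1361, 0.2631]
orientation: [24.2, 89.4, 132.1]
force: [1.1, -0.3, -0.7]
opening: 0.0876
```

```bash
python3 -c "
from plan import *
plan(np.array([.4765,-.0725,.25]),108,step=40,rows=4)"
```

```text
t 1.35 tcp [ 0.4635 -0.1361  0.2631] xax [-0.007  0.007 -1.   ] zang 107.9 F [ 1.1 -0.3 -0.7] M [-0.03 -0.17  0.05] open 0.0876 j [  7.   1. -19.  -0. -70. -79.]
dist 66.3 turn -0.1
[8.1, -19.3, 34.1] -0.1
[5.3, -12.7, 22.4] 0.0
[0.0, 0.0, 0.0] 0.0
[0.0, 0.0, 0.0] 0.0
```

Emit:
arm_command(commands=[8,-19,34,0,100,5,-13,22,0,100,0,0,0,0,100,0,0,0,0,100])

```text
clock: 1.85
tool_pos: [0.4762, -0.0674, 0.2497]
orientation: [25.0, 89.4, 133.2]
force: [-0.3, 0.1, -0.5]
opening: 0.0875
```

```bash
python3 -c "
from plan import *
plan(np.array([.4765,-.0725,.178]),108,step=25,rows=4)
s=snapshot('wrist'); cv2.imwrite('pics/w1.png',s['frame'])
for n,p in dict(c=(.4765,-.0725,.215),e1=(.4765+.03*np.cos(.314),-.0725+.03*np.sin(.314),.215),e2=(.4765-.03*np.cos(.314),-.0725-.03*np.sin(.314),.215)).items(): print(n,proj(s,p))"
```

```text
t 1.85 tcp [ 0.4762 -0.0674  0.2497] xax [-0.007  0.008 -1.   ] zang 108.2 F [-0.3  0.1 -0.5] M [-0.03  0.01  0.05] open 0.0875 j [ 15.   1. -20.  -1. -69. -87.]
dist 71.9 turn 0.2
[24.9, 0.3, -2.0] 0.2
[24.9, 0.3, -2.0] 0.0
[21.8, 0.3, -1.7] 0.0
[0.0, 0.0, 0.0] 0.0
c [302.68928757 266.47950147]
e1 [302.83686642 310.97342168]
e2 [302.52766832 218.37271433]
```

View pics/w1.png

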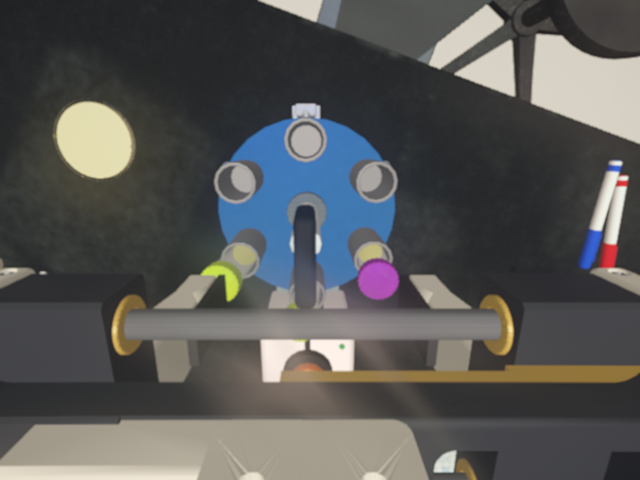

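The wrist view shows the paddle running from (304,208) to (303,305). It lies centred between the fingers and aligned with the projection, with the purple cap at (378,279), so I'll descend and grip.

Emit:
arm_command(commands=[25,2,-2,0,100,25,0,-2,0,100,22,0,-2,0,100,0,0,0,0,100])

```text
clock: 2.4
tool_pos: [0.4755, -0.0769, 0.1768]
orientation: [16.8, 89.5, 124.8]
force: [0.5, 0.3, -0.2]
opening: 0.0879
```

```bash
python3 -c "
from plan import *
plan(np.array([.4755,-.0725,.177]),108,step=25,rows=2)"
```

```text
t 2.4 tcp [ 0.4755 -0.0769  0.1768] xax [-0.005  0.008 -1.   ] zang 107.9 F [ 0.5  0.3 -0.2] M [-0.04  0.03  0.02] open 0.0879 j [ 14.   5. -27.  -1. -59. -86.]
dist 4.4 turn -0.1
[-0.2, -1.3, 4.2] -0.1
[0.0, 0.0, 0.0] 0.0
```

Emit:
arm_command(commands=[0,-1.5,4,0,100,0,0,0,0,40,0,0,0,0,0,0,0,0,0,0,0,0,0,0,0])

```text
clock: 3.02
tool_pos: [0.4774, -0.0729, 0.1801]
orientation: [-13.4, 89.5, 94.4]
force: [0.6, -0.1, -0.1]
opening: 0.0532
```

Emit:
arm_command(commands=[0,0,0,0,0,0,0,0,0,0,0,0,0,0,0])

```text
clock: 3.4
tool_pos: [0.4774, -0.0728, 0.1802]
orientation: [-13.8, 89.5, 94.1]
force: [0.4, 0.1, -0.5]
opening: 0.0235
```

```bash
python3 -c "
from plan import *
state()"
```

```text
t 3.4 tcp [ 0.4774 -0.0728  0.1802] xax [-0.001  0.008 -1.   ] zang 107.9 F [ 0.4  0.1 -0.5] M [-0.03  0.05 -0.01] open 0.0235 j [ 14.   5. -26.  -1. -59. -86.]
```

Emit:
arm_command(commands=[0,0,0,0,0,0,0,0,0,0,0,0,0,0,0])

```text
clock: 3.78
tool_pos: [0.4771, -0.0716, 0.1801]
orientation: [-11.5, 89.4, 96.4]
force: [0.5, 1.2, 0.2]
opening: 0.0138
```

```bash
python3 -c "
from plan import *
state()"
```

```text
t 3.77 tcp [ 0.4771 -0.0716  0.1801] xax [-0.001  0.01  -1.   ] zang 107.9 F [0.5 1.2 0.2] M [-0.3   0.01  0.05] open 0.0138 j [ 14.   5. -26.  -1. -59. -86.]
```

Gripped at 14 mm with little force. Now I'll turn clockwise.

Emit:
arm_command(commands=[0,0,0,5,0,0,0,0,5,0,0,0,0,5,0,0,0,0,5,0,0,0,0,5,0])

```text
clock: 4.4
tool_pos: [0.4771, -0.0718, 0.1801]
orientation: [16.1, 89.5, 98.3]
force: [-0.1, 2.1, 1.3]
opening: 0.0141
```

```bash
python3 -c "
from plan import *
plan(np.array([.4771,-.0716,.180]),48,tmax=5)"
```

```text
t 4.4 tcp [ 0.4771 -0.0718  0.1801] xax [-0.001  0.009 -1.   ] zang 82.3 F [-0.1  2.1  1.3] M [-0.06  0.11  0.15] open 0.0141 j [  14.    5.  -26.   -1.  -59. -112.]
dist 0.3 turn 34.3
[0.1, 0.0, 0.2] 5.0
[0.0, 0.0, 0.0] 5.0
[0.0, 0.0, 0.0] 5.0
[0.0, 0.0, 0.0] 5.0
[0.0, 0.0, 0.0] 5.0
```

Emit:
arm_command(commands=[0,0,0,5,0,0,0,0,5,0,0,0,0,5,0,0,0,0,5,0,0,0,0,5,0])

```text
clock: 5.03
tool_pos: [0.477, -0.0721, 0.1801]
orientation: [46.0, 89.5, 102.4]
force: [-0.8, 2.0, 0.5]
opening: 0.0139
```

Emit:
arm_command(commands=[0,0,0,4.5,0,0,0,0,4,0,0,0,0,0,0,0,0,0,0,0])

```text
clock: 5.52
tool_pos: [0.4769, -0.0721, 0.1801]
orientation: [58.1, 89.5, 105.8]
force: [-0.7, 1.7, 0.8]
opening: 0.0138
```

```bash
python3 -c "
from plan import *
plan(np.array([.4771,-.0716,.180]),48,tmax=5,rows=1)"
```

```text
t 5.53 tcp [ 0.4769 -0.0721  0.1801] xax [-0.002  0.008 -1.   ] zang 47.7 F [-0.7  1.7  0.8] M [0.   0.2  0.03] open 0.0138 j [  14.    5.  -26.   -1.  -59. -146.]
dist 0.6 turn -0.3
[0.1, 0.2, 0.5] -0.3
```

Emit:
arm_command(commands=[0,0,0,0,50,0,0,0,0,50,0,0,0,0,50,0,0,0,0,50,-40,0,0,0,50])

```text
clock: 6.15
tool_pos: [0.4752, -0.0729, 0.218]
orientation: [90.1, 89.4, 137.9]
force: [0.6, 0.6, 0.8]
opening: 0.0439
```

Emit:
arm_command(commands=[-50,0,0,0,50,0,0,0,0,0])

```text
clock: 6.4
tool_pos: [0.4769, -0.0734, 0.2721]
orientation: [68.5, 89.5, 116.3]
force: [0.1, 0.4, -0.9]
opening: 0.0383
```

```bash
python3 -c "
from plan import *
state()
s=snapshot('top'); cv2.imwrite('pics/t2.png',cv2.resize(s['frame'][180:330,260:460],None,fx=4,fy=4,interpolation=cv2.INTER_CUBIC))
s=snapshot('wrist'); cv2.imwrite('pics/w2.png',s['frame'])
"
```

```text
t 6.4 tcp [ 0.4769 -0.0734  0.2721] xax [-0.004  0.007 -1.   ] zang 47.8 F [ 0.1  0.4 -0.9] M [-0.05 -0.06 -0.01] open 0.0383 j [  14.    1.  -18.   -0.  -71. -146.]
```

View pics/w2.png

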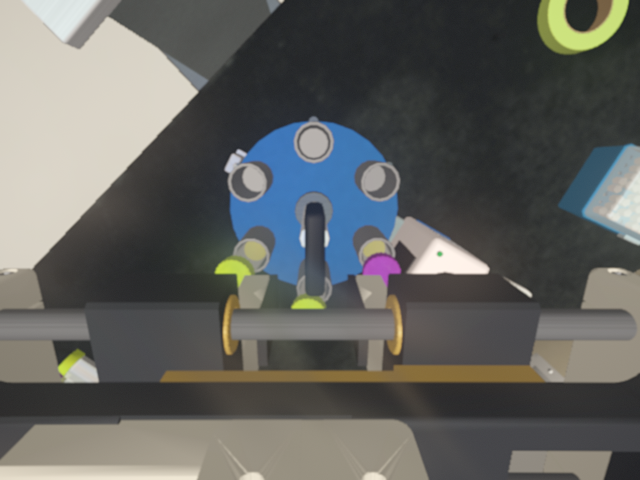

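View pics/t2.png

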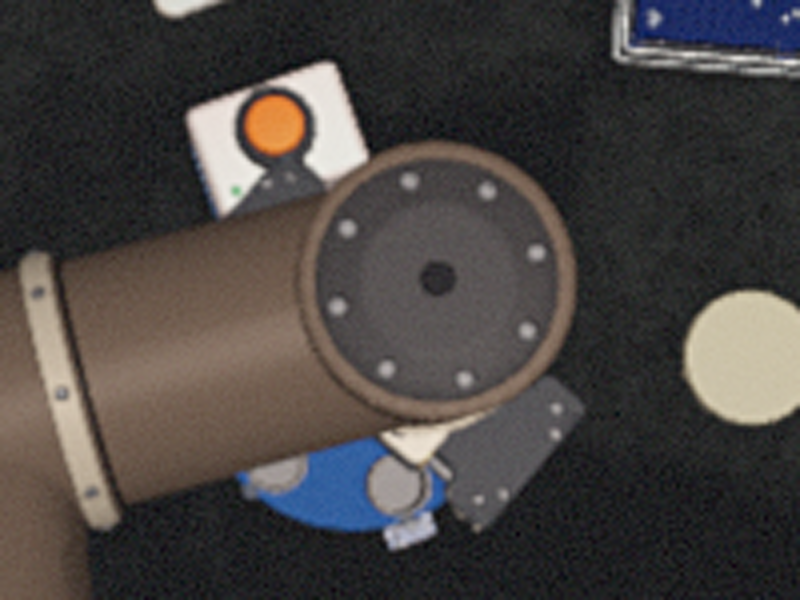

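Purple (380,267) now stands at the reader, the paddle (315,205)–(315,297) sits square in the view, and the tubes are upright. Next is the move over the button.

```bash
python3 -c "
from plan import *
plan(np.array([.616,-.0245,.24]),108,step=30,rows=6)"
```

```text
t 6.5 tcp [ 0.4749 -0.0733  0.2685] xax [-0.01   0.008 -1.   ] zang 47.8 F [-0.1  0.4 -0.7] M [-0.07  0.    0.02] open 0.0318 j [  14.    1.  -18.   -1.  -71. -146.]
dist 152.0 turn -60.2
[5.4, -14.2, 25.9] -10.5
[5.4, -18.7, 22.8] -10.5
[5.4, -22.5, 19.0] -10.5
[5.4, -25.6, 14.6] -10.5
[5.4, -27.9, 9.7] -10.5
[0.4, -1.9, 0.3] -7.7
```

Emit:
arm_command(commands=[5,-14,26,-10.5,0,5,-19,23,-10.5,0,5,-22.5,19,-10.5,0,5,-25.5,14.5,-10.5,0,5,-28,10,-10.5,0])

```text
clock: 7.12
tool_pos: [0.6134, -0.023, 0.2352]
orientation: [57.2, 88.9, 158.7]
force: [-1.1, -0.1, -0.2]
opening: 0.0004
```

```bash
python3 -c "
from plan import *
plan(np.array([.616,-.0245,.18]),108,step=35,rows=4)"
```

```text
t 7.12 tcp [ 0.6134 -0.023   0.2352] xax [-0.018  0.007 -1.   ] zang 101.5 F [-1.1 -0.1 -0.2] M [-0.08 -0.09  0.08] open 0.0004 j [ 16.  15.  -6.  -1. -70. -94.]
dist 55.3 turn -6.5
[34.9, -2.0, -1.6] -6.5
[20.2, -1.0, -1.1] 0.0
[0.0, 0.0, 0.0] 0.0
[0.0, 0.0, 0.0] 0.0
```

Emit:
arm_command(commands=[35,-2,-1.5,-6.5,0,20,-1,-1,0,0,0,0,0,0,0,0,0,0,0,0])

```text
clock: 7.62
tool_pos: [0.6149, -0.024, 0.1719]
orientation: [61.9, 88.4, 170.2]
force: [0.4, 0.2, -0.5]
opening: 0.0007
```

```bash
python3 -c "
from plan import *
plan(np.array([.616,-.0245,.141]),108,step=15,rows=4)
s=snapshot('top'); cv2.imwrite('pics/t3.png',cv2.resize(s['frame'][180:330,260:460],None,fx=4,fy=4,interpolation=cv2.INTER_CUBIC))
s=snapshot('wrist'); cv2.imwrite('pics/w3.png',s['frame']); print(proj(s,(.616,-.0245,.138)))
"
```

```text
t 7.62 tcp [ 0.6149 -0.024   0.1719] xax [-0.028  0.005 -1.   ] zang 108.4 F [ 0.4  0.2 -0.5] M [ 0.05 -0.12  0.02] open 0.0007 j [ 15.  18. -10.  -1. -63. -87.]
dist 30.9 turn 0.4
[15.0, -0.8, -0.6] 0.4
[15.0, -0.8, -0.6] 0.0
[0.9, -0.0, -0.0] 0.0
[0.0, 0.0, 0.0] 0.0
[309.09414402 271.57614259]
```

View pics/w3.png

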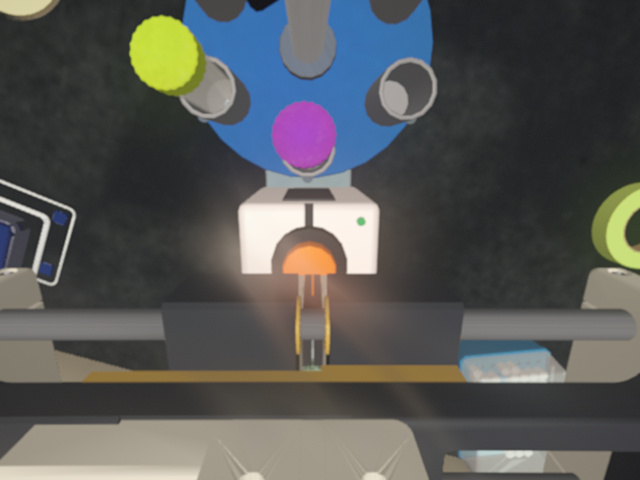

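The purple cap (304,135) is square in front of the reader window, and the closed tips are centred over the button (309,265). Pressing now.

Emit:
arm_command(commands=[15,-1,0,0,0,13,0,0,0,0,0,0,0,0,0])

```text
clock: 8.1
tool_pos: [0.6155, -0.0233, 0.1437]
orientation: [58.1, 88.5, 166.4]
force: [1.2, 0.2, -0.6]
opening: 0.0004
```

Emit:
arm_command(commands=[3,0,0,0,0,0,0,0,0,0])

```text
clock: 8.35
tool_pos: [0.6155, -0.0233, 0.1407]
orientation: [58.3, 88.6, 166.7]
force: [1.1, 0.2, -0.3]
opening: 0.0006
```

```bash
python3 -c "
from plan import *
state()"
```

```text
t 8.35 tcp [ 0.6155 -0.0233  0.1407] xax [-0.025  0.006 -1.   ] zang 108.4 F [ 1.1  0.2 -0.3] M [-0.05 -0.11 -0.01] open 0.0006 j [ 16.  20. -12.  -1. -59. -87.]
```

Emit:
arm_command(commands=[3,0,0,0,0,0,0,0,0,0])

```text
clock: 8.6
tool_pos: [0.6159, -0.0233, 0.1382]
orientation: [57.4, 88.6, 165.8]
force: [-1.3, -0.0, 2.3]
opening: 0.0004
```

Emit:
arm_command(commands=[3,0,0,0,0,0,0,0,0,0])

```text
clock: 8.85
tool_pos: [0.616, -0.0233, 0.1356]
orientation: [57.0, 88.7, 165.4]
force: [-1.4, 0.0, 2.2]
opening: 0.0004
```

Emit:
arm_command(commands=[2,0,0,0,0,0,0,0,0,0])

```text
clock: 9.1
tool_pos: [0.6161, -0.0233, 0.1339]
orientation: [56.8, 88.7, 165.2]
force: [-0.9, 0.1, 3.8]
opening: 0.0002
```

Contact came at about 138 mm, and the force is rising as expected. I'll keep pushing to the bottom.

Emit:
arm_command(commands=[2,0,0,0,0,0,0,0,0,0])

```text
clock: 9.35
tool_pos: [0.6161, -0.0233, 0.1324]
orientation: [56.7, 88.7, 165.1]
force: [-2.2, 0.8, 5.4]
opening: 0.0007
```

Emit:
arm_command(commands=[2,0,0,0,0,0,0,0,0,0])

```text
clock: 9.6
tool_pos: [0.6161, -0.0233, 0.1326]
orientation: [56.9, 88.8, 165.4]
force: [-1.9, 0.7, 4.8]
opening: 0.0004
```

Emit:
arm_command(commands=[4,0,0,0,0,0,0,0,0,0])

```text
clock: 9.85
tool_pos: [0.6162, -0.0233, 0.1328]
orientation: [56.9, 88.9, 165.4]
force: [-2.8, 0.4, 4.2]
opening: 0.0001
```

Emit:
arm_command(commands=[5,0,0,0,0])

```text
clock: 9.98
tool_pos: [0.6166, -0.0234, 0.1314]
orientation: [57.4, 89.0, 166.0]
force: [-16.9, 5.3, 45.3]
opening: 0.0005
```

It's against the hard stop at 131.4 mm, so the button is fully down. Letting go and retreating straight up.

Emit:
arm_command(commands=[-10,0,0,0,0,-40,0,0,0,0,-60,0,0,0,0,-50,0,0,0,0,0,0,0,0,0])

```text
clock: 10.6
tool_pos: [0.619, -0.0239, 0.2953]
orientation: [56.9, 89.0, 165.5]
force: [0.4, 0.2, -0.2]
opening: 0.0003
```

```bash
python3 -c "
from plan import *
plan(np.array([.50,-.40,.29]),None,step=60,rows=7)"
```

```text
t 10.6 tcp [ 0.619  -0.0239  0.2953] xax [-0.017  0.004 -1.   ] zang 108.6 F [ 0.4  0.2 -0.2] M [ 0.02 -0.07  0.04] open 0.0003 j [ 16.  14.   1.  -1. -77. -87.]
dist 394.5 turn 0.0
[0.9, 35.4, -48.4] 0.0
[0.9, 35.4, -48.4] 0.0
[0.9, 35.4, -48.4] 0.0
[0.9, 35.4, -48.4] 0.0
[0.9, 35.4, -48.4] 0.0
[0.9, 35.4, -48.4] 0.0
[0.5, 20.4, -27.9] 0.0
```

Emit:
arm_command(commands=[0,35,-48,0,0,0,35,-48,0,0,0,35,-48,0,0,0,35,-48,0,0,0,35,-48,0,0])

```text
clock: 11.22
tool_pos: [0.5286, -0.3102, 0.29]
orientation: [52.5, 88.8, 161.5]
force: [1.2, 0.0, 0.2]
opening: 0.0005
```

Emit:
arm_command(commands=[0,35,-48,0,0,0,15,-30,0,0,0,0,0,0,0,0,0,0,0,0])

```text
clock: 11.72
tool_pos: [0.5029, -0.4057, 0.284]
orientation: [49.0, 88.4, 157.7]
force: [0.6, 0.3, -0.1]
opening: 0.0004
```

```bash
python3 -c "
from plan import *; import pickle
state()
s=snapshot('top'); s0=pickle.load(open('top.pkl','rb')); cv2.imwrite('pics/t4.png',cv2.resize(s['frame'][180:330,180:480],None,fx=2.6,fy=2.6,interpolation=cv2.INTER_CUBIC))
for nm,lo,hi,z,box in(('orange',(5,150,120),(18,255,255),.138,(295,190,400,325)),('purple',(135,80,60),(165,255,255),.15,(295,190,400,325)),('green',(25,80,90),(45,255,255),.15,(295,190,400,325)),('tape',(25,80,90),(45,255,255),.018,(180,235,230,285)),('petri',(12,30,120),(35,120,255),.012,(425,245,475,295))):
  for q in(s0,s): print(nm,[(ray(q,c,z)[:2].round(4).tolist(),int(a)) for c,a,m in blobs(q,lo,hi,box,30)])
"
```

```text
t 11.72 tcp [ 0.5029 -0.4057  0.284 ] xax [-0.026  0.011 -1.   ] zang 108.7 F [ 0.6  0.3 -0.1] M [-0.01 -0.09  0.01] open 0.0004 j [-22.  17.   3.  -0. -78. -50.]
orange [([0.6168, -0.0249], 178)]
orange [([0.6167, -0.0248], 179)]
purple [([0.4927, -0.0048], 158)]
purple [([0.5431, -0.0524], 157)]
green [([0.5503, -0.0535], 160), ([0.5339, -0.1253], 204)]
green [([0.5299, -0.127], 168), ([0.4585, -0.1491], 197)]
tape [([0.5134, 0.2856], 665)]
tape [([0.5135, 0.2856], 658)]
petri [([0.481, -0.3237], 894)]
petri []
```

View pics/t4.png

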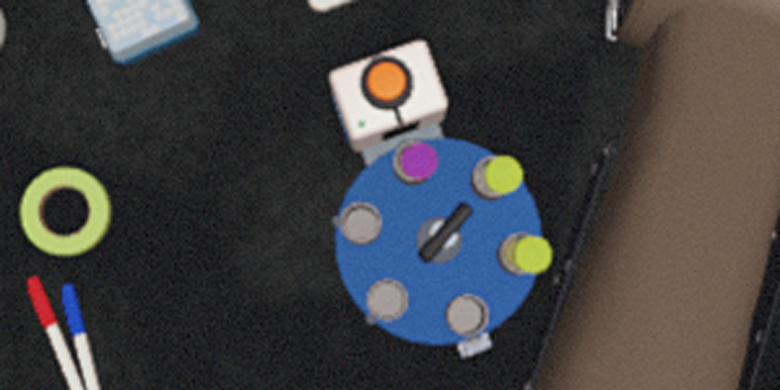

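Purple (418,160) is at the reader, and the tubes are upright. The empty rear sockets match their original station pixels within 0.6 px, so the carousel is clicked in. The arm hides the dish, so I'll check it numerically from the scene camera.

```bash
python3 -c "
from plan import *; import pickle
s=snapshot('scene'); s0=pickle.load(open('scene.pkl','rb'))
for q in(s0,s): print([(ray(q,c,.012)[:2].round(4).tolist(),int(a)) for c,a,m in blobs(q,(12,30,120),(35,140,255),(385,220,445,258),30)])
cv2.imwrite('pics/s4.png',cv2.resize(s['frame'][180:330,230:470],None,fx=3,fy=3))
"
```

```text
[([0.4745, -0.3145], 528)]
[([0.5615, -0.3393], 80), ([0.4745, -0.3145], 528)]
```

View pics/s4.png

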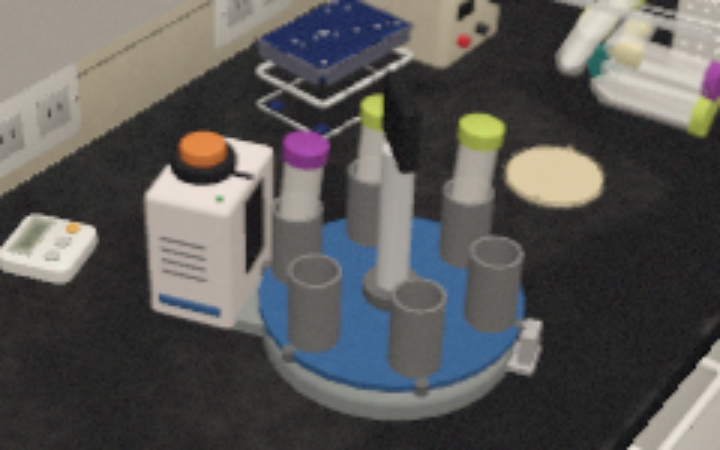

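The scene view shows purple (305,150) in its socket at the reader's window and both green tubes standing. The button (203,148) is up again, and the dish (553,176) hasn't moved.

```bash
python3 -c "
from plant import *
print(close_job())"
```

```text
the job is handed in; nothing more can be done
None
```

The purple-capped tube is at the reader and the reading has been taken. I handed the job in at about 12 s of the 38 s allowed.

**What I did:** I gripped the black handle and turned the carousel 60° clockwise. I then let go, pressed the orange button with the closed fingertips until it hit its stop (tip at 131.4 mm, against 132 mm expected), and moved the arm away.

**Last checks:**
- **Carousel:** the empty sockets line up with the station positions from the start picture to within about 0.6 px, so it has settled at the station.
- **Tubes and button:** all three tubes are standing in their sockets, and the button has sprung back up.
- **Bystanders:** the tape (top camera) and the dish (scene camera) measure the same as at the start; the arm hid the dish from the top camera.

**What did not fit cleanly:**
- **Press force:** the wrist force rose briefly to about 45 N (vertical) when the fingertips reached the button's stop. That is well under the 120 N wrist limit. It is above the 40 N limit for the arm and gripper body, but I expect only the fingertips were touching.
- **Cap position:** the purple cap measured about 7 mm from where the green cap had been at the reader. I put that down to the loose tube leaning in its socket.
- **Not measured:** I had no direct reading of the turntable angle or the button travel.

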